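Close the coffee caddy's canisters and raise its handle

ROBOT

A 6-joint arm with a two-finger parallel gripper is mounted at the origin on the work surface. World frame = base frame: x ahead of the robot, y to its left, z up, the work surface at z = 0. Lengths are in m, angles in degrees, forces in N, time in s.
With the tool pointing down it reaches from about 0.35 to 0.775 m from the base axis. Payload 7.3 kg.
Tool frame: the origin (TCP) lies on the centre line of the jaws, within the pads' length; the fingertips stand 19 mm ahead of it and the grasp point (between the pads) is the TCP; z points along the fingers, y is the line along which they close (so a half turn about z gives the same grasp; the last joint's range is limited). The gripper opens to 92 mm and grips with 3 to 60 N. Pads are 19 mm wide; open, the fingers measure 130 mm over their backs; the gripper's body (75 mm by 190 mm) begins 47 mm behind the grasp point.
Start: joints at [66.119, 19.595, 87.324, -0, 73.075, -8.365], TCP at [0.14, 0.506, 0.246] pointing down, gripper open.
Joint ranges: [-145.02, 145.02], [-44.19, 115.74], [2.07, 154.8], [-57.11, 237.11], [16.16, 152.29], [-177.93, 177.93]. Speed limits (degrees/s): [147.25, 147.25, 180, 180, 180, 180].

INTERFACE

Orientations are given as [roll, pitch, yaw] about the fixed x, y, z axes, in that order (R = Rz(yaw) Ry(pitch) Rx(roll)).
In Python, from workcell import arm gives the robot as it stands.
- The arm moves only by the shell command python3 -m crank 'ROWS' [FORCE]. ROWS is JSON, a list of rows, each a list of 3 entries, a list of its own where there are three numbers: the turn, a rotation vector about the tool's x, y, z in degrees, then the shift along the tool's x, y, z in cm, then the closure, from 0 (fully open) to 1 (shut). In form: [[[ax, ay, az], [tx, ty, tz], hand], ...]. A call has 1 to 10 rows; each row is the pose to reach, as a shift and turn from the pose commanded when the call began, along the tool's axes at that moment; what a row does not reach only later rows make up. A row lasts 1/12 s, in which the tool goes at most 41.7 mm and 7.16 degrees, less where a joint would pass 70% of its speed; a pose out of reach is approached as far as the arm can. A call with a gripper value outside its range is refused whole. The fingers move at their own pace and stop on an object; FORCE is the grip in N (left out, the last holds). Time passes only in rows, so rows that repeat a pose let the fingers close. It gives the time, the measured TCP pose, the force, the opening and the grip force at its end, in the units of the state.
- arm.observe(): the state, without advancing time (a new reading comes with each control period).
- arm.capture(name): name is "scene" or "top" or "wrist"; returns (picture, depth): 480x640x3 uint8, blue, green, red; 480x640 float32, m along the optical axis (not along the pixel's ray), 0 where there is no reading.
- arm.camera_params(name): a dict with "fov_y" (degrees; the focal length in pixels is half the picture's height over the tangent of half this angle, whatever the lens; pixels are square), "cx", "cy" (the principal point, pixels), "R" (3x3) and "t" (3): a world point X has camera coordinates R X + t; the wrist camera has in their place "hand_eye" (4x4, takes a point from camera to tool coordinates, whose origin is the TCP and whose axes are the flange's). Camera axes: x right, y down, z forward; pixel columns grow to the right and rows downward; lengths in m; the calibration is good to about 2 mm. A picture is of the moment at which its call begins: read the wrist's pose just before it. camera_params takes no time and is no camera call.
- arm.close_job(): hands the job in; it is judged then, once.
The state is a dict: "time_s": time; "joints": joint angles; "dq": joint speeds; "effort": joint torques, N m; "tool_pos": TCP position; "tool_rot": TCP orientation; "wrist_force": force on the tool from outside, world axes, zero at the start; "wrist_torque": the same for the moment, N m; "opening": finger opening in m; "finger_force": force on a finger pad.
Only numpy, scipy, OpenCV 4.12 (cv2) and the standard library are available. Lean on these libraries where they do the work, as an engineer would, in place of code of your own. Each camera call takes 0.05 s, during which the arm holds its last target. There are 200 camera calls.

TASK

Get the coffee caddy ready to carry: press the popped-up lids of the two round canisters down until they snap fully home, but leave the square canister's lid popped up, since its fresh beans still have to vent. Then, once both lids are down, swing the carry handle up until it seats upright. Leave the mug, jar and spoon where they are.

Things in the scene. Friction and masses are not known exactly. Their poses are not given: they have to be found in the camera images.
- caddy: open wooden tray standing fixed on the counter, 110 mm (own x) by 304 mm (own y), walls 36 mm high, floor 8 mm; origin under its centre on the counter. The three canisters stand in it in one row along its y axis, at y = -90, 0 and +90 mm, in any order. A steel bracket at each end carries the handle
- can_tall: tall round white canister with a plain steel push-down lid, fixed in the tray: body 70 mm across, 116 mm high, lid 72 mm across and 12 mm thick; origin at the centre of its underside, 8 mm above the counter
- can_short: short round white canister, the same but 94 mm high; origin likewise
- can_square: square white canister, 68 x 68 mm, 105 mm high, with a square steel lid 70 mm wide and 12 mm thick; origin likewise. Its lid is popped up and is to stay so
- lid_tall (a joint): push-down travel of the tall round canister's lid, m: 0 = popped up (16 mm of the lid's clear plug with black gaskets shows under it), 0.016 = fully home on the rim. Slides straight down only. A detent resists with up to about 8 N in the first 9 mm, then snaps the lid down by itself; let go before about 9 mm and it springs back up
- lid_tall_top (a point): centre of the flat top face of the tall round canister's lid; 152 mm above the counter when popped up, 136 mm when home
- lid_short (a joint): push-down travel of the short round canister's lid, m: 0 = popped up (16 mm of the lid's clear plug with black gaskets shows under it), 0.016 = fully home on the rim. Slides straight down only. A detent resists with up to about 8 N in the first 9 mm, then snaps the lid down by itself; let go before about 9 mm and it springs back up
- lid_short_top (a point): centre of the flat top face of the short round canister's lid; 130 mm above the counter when popped up, 114 mm when home
- lid_square (a joint): push-down travel of the square canister's lid, m: 0 = popped up (16 mm of the lid's clear plug with black gaskets shows under it), 0.016 = fully home on the rim. Slides straight down only. A detent resists with up to about 8 N in the first 9 mm, then snaps the lid down by itself; let go before about 9 mm and it springs back up
- lid_square_top (a point): centre of the flat top face of the square canister's lid; 141 mm above the counter when popped up, 125 mm when home
- handle (a joint): swing of the carry handle, rad: 0 = leaning out over the tray's -x side (to the robot), 45 degrees up; grows as it rises; 0.785 = upright over the canisters, on its end stop. Light friction holds it (1 to 2 N at the grip); from 0.43 to 0.64 a detent resists (about 4 N), past about 0.69 it pulls it upright and holds it. Pushed level it can bind: follow its arc, rising with it
- handle_grip (a point): centre of the handle's wooden grip: a round bar 20 mm thick, 130 mm long, parallel to the tray's y axis, 150 mm from the hinge line; steel rods 8 mm thick go on from it to the arms at the tray's ends (y = -163 and +163 mm)
- handle_hinge (a point): middle of the handle's hinge line, over the tray's centre, 56 mm above the counter; the line is parallel to the tray's y axis
- mug: black mug, 82 mm across, 90 mm high, loose bystander; origin at its underside
- jar: amber glass jar with a brass cap, 72 mm across, 110 mm high, loose bystander; origin at its underside
- spoon: steel spoon lying on the counter, loose bystander; origin at its underside

How it is judged (in metres and radians):
On the way, in this order (a step that is already met when the one before it is completed fails the run):
1. the lids of the tall and the short round canister are both fully home, the handle not yet upright (value of joint each of lid_tall, lid_short above 0.0145 m and value of joint handle below 0.6 rad), for 0.2 s.
2. the carry handle is seated upright (value of joint handle above 0.735 rad), for 0.2 s.
At the end, for the whole second after the job is handed in: Both round canisters' lids are home (within 1.5 mm of the end of their 16 mm travel), the square canister's lid is still popped up (within 4 mm), the handle is at rest upright in its end detent (within 0.05 rad of its stop) (value of joint each of lid_tall, lid_short above 0.0145 m and value of joint handle above 0.735 rad and value of joint lid_square below 0.004 m and velocity of joint handle between -0.05 and 0.05 rad/s); the robot touches nothing.
It fails at once if the square canister's lid is pressed down past halfway (value of joint lid_square above 0.008 m).
It fails at once if the mug, the jar or the spoon is moved by more than 30 mm (distance of any of mug, jar, spoon from where it was at the start of the episode above 0.03 m).
It also fails if it takes over 48 s, if anything falls off the work surface, if the arm or the gripper's body presses on something with over 40 N, if the wrist force passes 120 N, or if a joint passes its speed limit or range.

## Working session

There is one attempt and no reset: what is moved stays moved. The work goes in short steps, Python scripts to look and compute and a shell command to move; the robot and the scene stay as the last step left them, time stands still between calls to the robot, and variables do not carry over. Pictures are saved under pics/ and viewed, at most 10 in all, crops included, and the job is handed in when it is done.

```bash
mkdir -p pics; ls; python3 - <<'E'
from workcell import arm
import cv2,pickle
s=arm.observe();print(s)
d={}
for n in("scene","top"):
    p,z=arm.capture(n);d[n]=(p,z,arm.camera_params(n));cv2.imwrite(f"pics/{n}.png",p);print(n,d[n][2])
print(arm.camera_params("wrist"))
pickle.dump(d,open("d.pkl","wb"))
E
```

```text
pics
{'time_s': 0.0, 'joints': array([ 6.61193983e+01,  1.96376417e+01,  8.73762132e+01, -1.53170463e-03,
        7.30738059e+01, -8.36496123e+00]), 'dq': array([ 0.01224817,  0.00906586, -0.07527752,  0.0197107 , -0.03897857,
       -0.04409402]), 'effort': array([-1.22780824e-03, -4.31250894e+01, -2.44218117e+01,  7.16584269e-02,
        5.59301418e-02, -7.92515084e-05]), 'tool_pos': array([0.1402722 , 0.50553312, 0.24504021]), 'tool_rot': array([-1.79913059e+02, -1.13036227e-02,  1.64484798e+02]), 'wrist_force': array([-0.39876892,  0.05954252, -0.13599492]), 'wrist_torque': array([0.02588192, 0.00458277, 0.04051733]), 'finger_force': 0.0, 'opening': 0.09190185856829777}
scene {'fov_y': 45.91400272669802, 'cx': 308.9991204856726, 'cy': 237.64820475117855, 'R': array([[-0.87219815,  0.48910883,  0.00655221],
       [ 0.36762051,  0.66427421, -0.65084172],
       [-0.3226849 , -0.56525422, -0.75918517]]), 't': array([ 0.48356048, -0.11987476,  1.52033282])}
top {'fov_y': 53.31006058545094, 'cx': 322.071584130053, 'cy': 239.6621705729582, 'R': array([[ 0.01560061, -0.99966761, -0.02052526],
       [-0.98324328, -0.01160893, -0.18192824],
       [ 0.18162949,  0.02301951, -0.98309757]]), 't': array([0.01205237, 0.55549032, 1.25468977])}
{'fov_y': 67.47667061936905, 'cx': 323.4131151378929, 'cy': 239.4764422128072, 'hand_eye': array([[-9.67546863e-04, -9.51337844e-01, -3.08148294e-01,
         8.38939998e-02],
       [ 9.99999521e-01, -8.75198072e-04, -4.37897452e-04,
        -1.60765161e-03],
       [ 1.46897625e-04, -3.08148570e-01,  9.51338235e-01,
        -1.38072196e-01],
       [ 0.00000000e+00,  0.00000000e+00,  0.00000000e+00,
         1.00000000e+00]])}
```

View pics/scene.png

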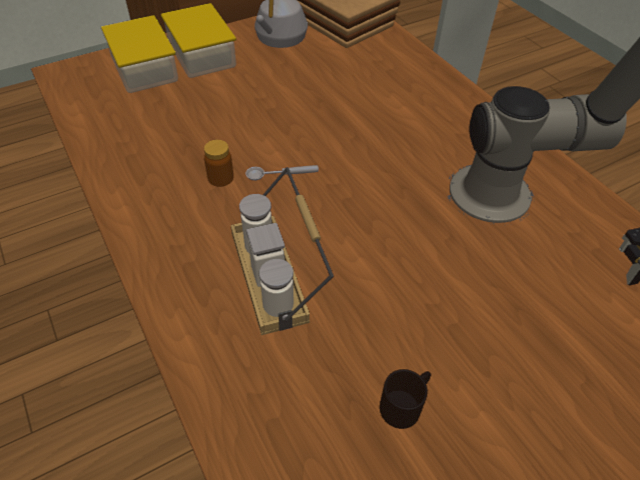

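View pics/top.png

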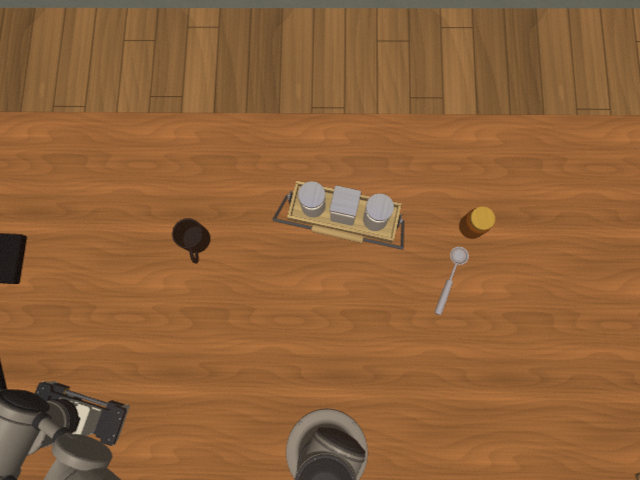

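The top view shows the tray at about (345,210). The round lids are at (312,190) and (380,205), the square lid at (346,198), and the grip at (338,233), with mug, jar and spoon clear of it. Next I'll measure them with depth.

```bash
cat >h.py <<'E'
import numpy as np
def cloud(p,z,c):
    f=240/np.tan(np.radians(c["fov_y"]/2));v,u=np.mgrid[:480,:640]
    P=np.stack([(u-c["cx"])/f*z,(v-c["cy"])/f*z,z],-1)
    return (P-c["t"])@c["R"]   # R^T (P-t)
E
python3 - <<'E'
import pickle,cv2,numpy as np
from h import *
d=pickle.load(open("d.pkl","rb"))
for n,box in(("top",(265,175,415,255)),("scene",(225,160,340,335))):
    p,z,c=d[n];X=cloud(p,z,c)
    x0,y0,x1,y1=box;hsv=cv2.cvtColor(p,cv2.COLOR_BGR2HSV)
    m=np.zeros(z.shape,bool);m[y0:y1,x0:x1]=True
    m&=z>0
    lid=m&(hsv[...,1]<60)&(hsv[...,2]>90)&(X[...,2]>.10)
    k,L,st,_=cv2.connectedComponentsWithStats(lid.astype(np.uint8))
    for i in range(1,k):
        if st[i,4]>60:
            q=X[L==i];t=np.percentile(q[:,2],90);q=q[abs(q[:,2]-t)<.006]
            print(n,"lid",len(q),q.mean(0).round(4),"mid",((q.min(0)+q.max(0))/2).round(4),np.ptp(q,0).round(3))
    # grip
    g=m&(hsv[...,1]>70)&(X[...,2]>.13)
    q=X[g];print("grip",len(q),q.mean(0).round(4),q.min(0).round(3),q.max(0).round(3))
    if len(q)>10:
        xy=q[:,:2]-q[:,:2].mean(0);a=np.linalg.svd(xy,full_matrices=False)[2][0];print(np.degrees(np.arctan2(a[1],a[0])))
p,z,c=d["top"];cv2.imwrite("pics/crop.png",cv2.resize(p[165:265,255:425],None,fx=4.5,fy=4.5,interpolation=cv2.INTER_CUBIC))
E
```

```text
top lid 482 [0.6614 0.0474 0.1293] mid [0.6611 0.0475 0.131 ] [0.069 0.066 0.01 ]
top lid 614 [ 0.6428 -0.0399  0.1406] mid [ 0.6423 -0.04    0.1425] [0.078 0.077 0.011]
top lid 545 [ 0.6235 -0.1276  0.1512] mid [ 0.6233 -0.1276  0.1523] [0.069 0.069 0.009]
grip 544 [ 0.5569 -0.0264  0.1734] [ 0.512 -0.188  0.13 ] [0.697 0.139 0.186]
82.09149165980934
scene lid 577 [ 0.6251 -0.1259  0.152 ] mid [ 0.6325 -0.0903  0.1518] [0.086 0.148 0.011]
grip 589 [ 0.5585 -0.0117  0.1743] [ 0.514 -0.188  0.131] [0.661 0.138 0.185]
80.21225426934203
```

View pics/crop.png

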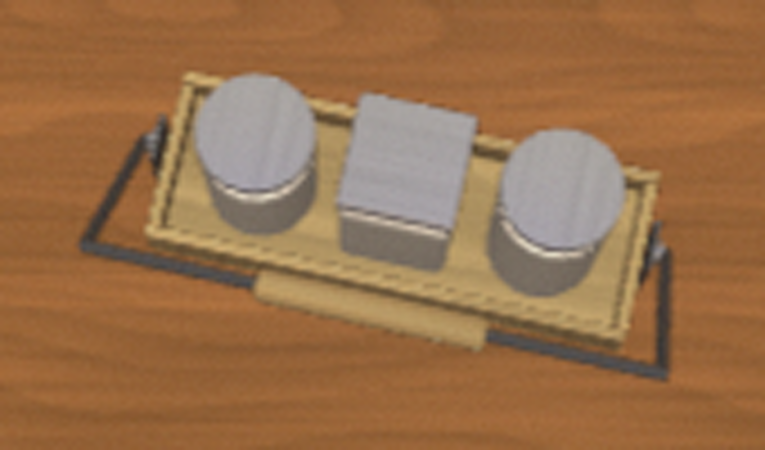

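Short round lid (0.661, 0.0475, z≈130 mm), square (0.642, -0.040, 141 mm) and tall round (0.6235, -0.1276, 152 mm) match the given heights and the 90 mm pitch. The caddy yaw is about -12.2°. I'll start with the short lid.

```bash
cat >go.py <<'E'
import sys,numpy as np
from workcell import arm
from scipy.spatial.transform import Rotation as R
s=arm.observe();r=R.from_euler("xyz",s["tool_rot"],degrees=True)
x,y,z,yaw=map(float,sys.argv[1:5]);T=R.from_euler("xyz",[180,0,yaw],degrees=True)
print("turn",(r.inv()*T).as_rotvec(degrees=True).round(2),"shift cm",(r.inv().apply(np.array([x,y,z])-s["tool_pos"])*100).round(2),"pos",s["tool_pos"].round(4),s["tool_rot"].round(2),"F",s["wrist_force"].round(1),s["time_s"])
E
python3 go.py .6613 .0475 .245 167.8
```

```text
turn [-0.08 -0.01 -3.31] shift cm [-6.246e+01 -3.020e+01  4.000e-02] pos [0.1403 0.5056 0.2451] [-1.7992e+02 -1.0000e-02  1.6449e+02] F [ 0.1  0.9 -0.3] 0.1
```

```bash
python3 -m crank '[[[0,0,-3.3],[-31,-15,0],1],[[0,0,-3.3],[-31,-15,0],1],[[0,0,-3.3],[-31,-15,0],1],[[0,0,-3.3],[-31,-15,0],1],[[0,0,-3.3],[-31,-15,0],1],[[0,0,-3.3],[-31,-15,0],1],[[0,0,-3.3],[-31,-15,0],1],[[0,0,-3.3],[-31,-15,0],1],[[0,0,-3.3],[-31,-15,0],1],[[0,0,-3.3],[-31,-15,0],1]]'; python3 go.py .6613 .0475 .245 167.8
```

```text
time_s: 0.93
tool_pos: [0.401, 0.2763, 0.2453]
tool_rot: [-180.0, -0.0, 167.5]
wrist_force: [-1.0, -0.5, 0.1]
opening: 0.0299
finger_force: 0.0
turn [-0.04 -0.01 -0.28] shift cm [-30.36 -16.71   0.04] pos [0.401  0.2763 0.2453] [-1.7996e+02 -1.0000e-02  1.6752e+02] F [-1.  -0.5  0.1] 0.9333
```

```bash
python3 -m crank '[[[0,0,-0.3],[-30.36,-16.71,0],1],[[0,0,-0.3],[-30.36,-16.71,0],1],[[0,0,-0.3],[-30.36,-16.71,0],1],[[0,0,-0.3],[-30.36,-16.71,0],1],[[0,0,-0.3],[-30.36,-16.71,0],1],[[0,0,-0.3],[-30.36,-16.71,0],1],[[0,0,-0.3],[-30.36,-16.71,0],1],[[0,0,-0.3],[-30.36,-16.71,0],1],[[0,0,-0.3],[-30.36,-16.71,0],1],[[0,0,-0.3],[-30.36,-16.71,0],1]]'; python3 go.py .6613 .0475 .155 167.8
```

```text
time_s: 1.77
tool_pos: [0.6618, 0.0495, 0.244]
tool_rot: [-180.0, -0.1, 167.9]
wrist_force: [-0.2, 0.1, -0.0]
opening: 0.0004
finger_force: 0.0
turn [-0.02 -0.07  0.15] shift cm [-0.01 -0.21  8.9 ] pos [0.6618 0.0495 0.244 ] [-1.7998e+02 -7.0000e-02  1.6795e+02] F [-0.2  0.1 -0. ] 1.7667
```

```bash
python3 -m crank '[[[0,0,0],[0,-0.1,4],1],[[0,0,0],[0,-0.1,7],1],[[0,0,0],[0,-0.1,9],1],[[0,0,0],[0,-0.1,9.5],1],[[0,0,0],[0,-0.1,9.9],1],[[0,0,0],[0,-0.1,10.3],1],[[0,0,0],[0,-0.1,10.6],1],[[0,0,0],[0,-0.1,10.9],1],[[0,0,0],[0,-0.1,11.1],1],[[0,0,0],[0,-0.1,11.1],1]]'; python3 go.py .6613 .0475 .155 167.8
```

```text
time_s: 2.6
tool_pos: [0.6601, 0.0504, 0.1348]
tool_rot: [180.0, 0.0, 168.1]
wrist_force: [-0.8, 0.0, -0.0]
opening: 0.0006
finger_force: 0.0
turn [0.01 0.01 0.31] shift cm [-0.18 -0.26 -2.02] pos [0.6601 0.0504 0.1348] [1.7999e+02 1.0000e-02 1.6811e+02] F [-0.8  0.  -0. ] 2.6
```

```bash
python3 -m crank '[[[0,0,0],[0,0,-4],1],[[0,0,0],[0,0,-8],1],[[0,0,0],[0,-4,-9],1],[[0,0,0],[0,-8,-9],1],[[0,0,0],[0,-12,-9],1],[[0,0,0],[0,-16,-9],1],[[0,0,0],[0,-18.2,-9],1],[[0,0,0],[0,-18.2,-9],1],[[0,0,0],[0,-18.2,-9],1]]'; python3 go.py .6235 -.1276 .155 167.8
python3 - <<'E'
from workcell import arm
import cv2
from h import *
p,z=arm.capture("scene");cv2.imwrite("pics/s2.png",cv2.resize(p[150:350,200:400],None,fx=3,fy=3,interpolation=cv2.INTER_CUBIC))
E
```

```text
time_s: 3.35
tool_pos: [0.6224, -0.1294, 0.2249]
tool_rot: [180.0, 0.0, 167.9]
wrist_force: [-0.2, -0.0, 0.2]
opening: 0.0007
finger_force: 0.0
turn [0.02 0.03 0.12] shift cm [-0.06  0.2   6.99] pos [ 0.6224 -0.1294  0.2249] [1.7998e+02 3.0000e-02 1.6792e+02] F [-0.2 -0.   0.2] 3.35
```

View pics/s2.png

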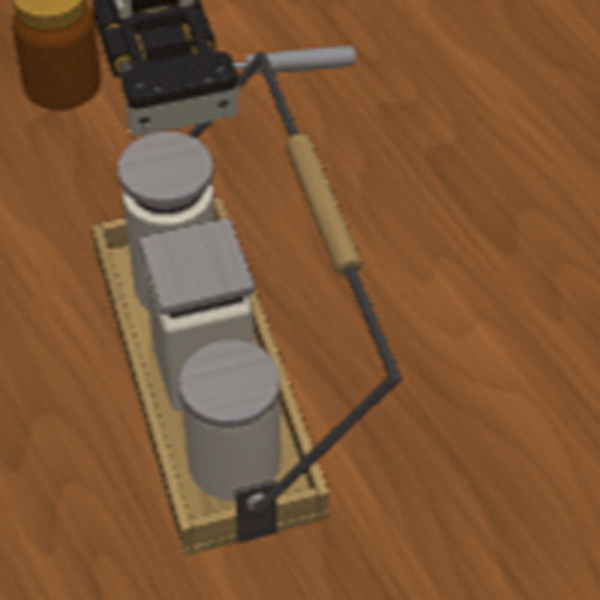

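The nearest lid (short, crop 230,380) now sits flush on its rim, and the square and tall lids are still popped up. The gripper is hovering above the tall lid, so I'll press that next.

```bash
python3 -m crank '[[[0,0,0],[0,0.2,3],1],[[0,0,0],[0,0.2,4.8],1],[[0,0,0],[0,0.2,5.3],1],[[0,0,0],[0,0.2,5.7],1],[[0,0,0],[0,0.2,6.1],1],[[0,0,0],[0,0.2,6.4],1],[[0,0,0],[0,0.2,6.7],1],[[0,0,0],[0,0.2,6.9],1],[[0,0,0],[0,0.2,6.9],1]]'; python3 go.py .6235 -.1276 .155 167.8
python3 -m crank '[[[0,0,0],[0,0,-4],1],[[0,0,0],[0,0,-8],1],[[0,0,0],[0,0,-10],1],[[0,0,0],[0,0,-10],1]]'
python3 - <<'E'
from workcell import arm
import cv2
p,z=arm.capture("scene");cv2.imwrite("pics/s3.png",cv2.resize(p[150:350,200:400],None,fx=3,fy=3,interpolation=cv2.INTER_CUBIC))
E
python3 go.py .539 -.0177 .25 77.8
```

```text
time_s: 4.15
tool_pos: [0.6232, -0.1259, 0.1555]
tool_rot: [180.0, -0.0, 168.1]
wrist_force: [0.8, 0.9, -0.8]
opening: 0.0002
finger_force: 0.0
turn [ 0.01 -0.    0.31] shift cm [-0.07 -0.16  0.05] pos [ 0.6232 -0.1259  0.1555] [179.99  -0.   168.11] F [ 0.8  0.9 -0.8] 4.15
time_s: 4.48
tool_pos: [0.6252, -0.1269, 0.2622]
tool_rot: [-179.9, 0.6, 168.1]
wrist_force: [1.2, -0.1, -0.4]
opening: -0.0
finger_force: 0.0
turn [ 0.26  0.33 90.28] shift cm [10.59  8.9   0.83] pos [ 0.6242 -0.1266  0.2591] [-179.96    0.37  168.08] F [-0.  -0.3 -0.4] 4.5333
```

View pics/s3.png

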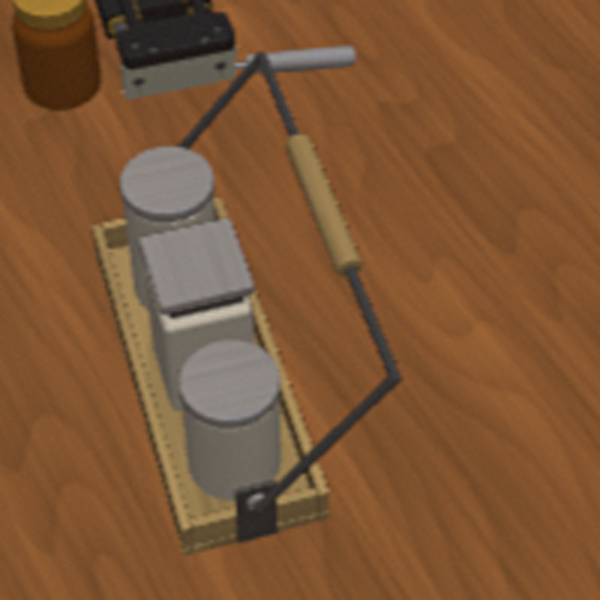

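Both round lids are flush and the square lid is still up, with the handle down. Next I check the grip centre and move over it.

```bash
python3 - <<'E'
import pickle,cv2
from h import *
p,z,c=pickle.load(open("d.pkl","rb"))["top"];X=cloud(p,z,c)
q=X[234,335:342].round(3);print(q); print(X[224:244,337].round(3))
E
python3 -m crank '[[[0,0,7],[2,1,0],0.46],[[0,0,14],[4,2,0],0.46],[[0,0,21],[6,4,0],0.46],[[0,0,28],[8,6,0],0.46],[[0,0,35],[10,8,0],0.46],[[0,0,42],[10.6,8.9,0],0.46],[[0,0,49],[10.6,8.9,0],0.46],[[0,0,56],[10.6,8.9,0],0.46],[[0,0,63],[10.6,8.9,0],0.46],[[0,0,70],[10.6,8.9,0],0.46]]'
python3 go.py .539 -.0177 .25 77.8
```

```text
[[ 0.547 -0.015  0.175]
 [ 0.546 -0.017  0.18 ]
 [ 0.546 -0.02   0.179]
 [ 0.546 -0.022  0.182]
 [ 0.546 -0.025  0.18 ]
 [ 0.547 -0.027  0.177]
 [ 0.546 -0.03   0.183]]
[[ 0.61  -0.021  0.002]
 [ 0.607 -0.021  0.006]
 [ 0.597 -0.021  0.035]
 [ 0.596 -0.021  0.029]
 [ 0.592 -0.021  0.034]
 [ 0.593 -0.021  0.017]
 [ 0.557 -0.02   0.176]
 [ 0.553 -0.02   0.181]
 [ 0.552 -0.02   0.178]
 [ 0.549 -0.02   0.178]
 [ 0.546 -0.02   0.179]
 [ 0.544 -0.02   0.177]
 [ 0.543 -0.02   0.172]
 [ 0.54  -0.02   0.172]
 [ 0.57  -0.021 -0.001]
 [ 0.567 -0.021  0.001]
 [ 0.564 -0.022 -0.001]
 [ 0.561 -0.022  0.   ]
 [ 0.558 -0.022  0.002]
 [ 0.556 -0.022 -0.004]]
time_s: 5.37
tool_pos: [0.537, -0.017, 0.2544]
tool_rot: [-179.9, -0.0, 97.8]
wrist_force: [-0.4, 0.7, 0.5]
opening: 0.0496
finger_force: 0.0
turn [-0.13 -0.02 19.95] shift cm [-0.09  0.19  0.44] pos [ 0.537  -0.017   0.2544] [-1.7987e+02 -4.0000e-02  9.7750e+01] F [-0.4  0.7  0.5] 5.3667
```

Measured grip centre is about (0.548, -0.0195, 0.170), which is 149.5 mm from the hinge line as specified, at about 50° elevation.

```bash
python3 -m crank '[[[0,0,7],[0.2,1,0.4],0.46],[[0,0,14],[0.2,1.1,0.4],0.46],[[0,0,20],[0.2,1.1,0.4],0.46],[[0,0,20],[0.2,1.1,0.4],0.46],[[0,0,20],[0.2,1.1,0.4],0.46]]'
python3 go.py .548 -.0195 .172 77.8
```

```text
time_s: 5.78
tool_pos: [0.5478, -0.0137, 0.2506]
tool_rot: [-179.9, 0.0, 78.3]
wrist_force: [-0.4, -0.0, 0.1]
opening: 0.0495
finger_force: 0.0
turn [-0.11  0.    0.47] shift cm [-0.57  0.15  7.86] pos [ 0.5478 -0.0137  0.2506] [-179.89    0.     78.27] F [-0.4 -0.   0.1] 5.7833
```

```bash
python3 -m crank '[[[0,0,0],[-0.5,0.15,3],0.46],[[0,0,0],[-0.5,0.15,6],0.46],[[0,0,0],[-0.5,0.15,7.9],0.46],[[0,0,0],[-0.5,0.15,7.9],0.46],[[0,0,0],[-0.5,0.15,7.9],1],[[0,0,0],[-0.5,0.15,7.9],1],[[0,0,0],[-0.5,0.15,7.9],1],[[0,0,0],[-0.5,0.15,7.9],1],[[0,0,0],[-0.5,0.15,7.9],1]]' 15
python3 go.py .6425 -.04 .206 77.8
```

```text
time_s: 6.53
tool_pos: [0.5492, -0.019, 0.1738]
tool_rot: [179.9, -0.0, 78.1]
wrist_force: [0.3, 0.0, 0.8]
opening: 0.0208
finger_force: 0.0
turn [ 0.12 -0.01  0.31] shift cm [-0.14  9.57 -3.2 ] pos [ 0.5492 -0.019   0.1738] [ 1.7988e+02 -1.0000e-02  7.8110e+01] F [0.3 0.  0.8] 6.5333
```

```bash
python3 -m crank '[[[0,0,0],[0,0,0],1],[[0,0,0],[0,0.5,-0.4],1],[[0,0,0],[0,1.05,-0.8],1],[[0,0,0],[0,1.6,-1.15],1],[[0,0,0],[0,2.15,-1.5],1],[[0,0,0],[0,2.7,-1.8],1],[[0,0,0],[0,3.3,-2.1],1],[[0,0,0],[0,3.9,-2.4],1],[[0,0,0],[0,4.5,-2.6],1],[[0,0,0],[0,4.5,-2.6],1]]' 15
python3 go.py .6425 -.04 .206 77.8
```

```text
time_s: 7.37
tool_pos: [0.5941, -0.0287, 0.2]
tool_rot: [179.9, 0.0, 78.1]
wrist_force: [-3.9, -0.6, 7.6]
opening: 0.0195
finger_force: 15.0
turn [0.11 0.   0.27] shift cm [-0.11  4.97 -0.59] pos [ 0.5941 -0.0287  0.2   ] [179.89   0.    78.07] F [-3.9 -0.6  7.6] 7.3667
```

```bash
python3 -m crank '[[[0,0,0],[0,0.6,-0.2],1],[[0,0,0],[0,1.25,-0.4],1],[[0,0,0],[0,1.9,-0.5],1],[[0,0,0],[0,2.5,-0.65],1],[[0,0,0],[0,3.2,-0.75],1],[[0,0,0],[0,3.8,-0.8],1],[[0,0,0],[0,4.5,-0.85],1],[[0,0,0],[0,5.1,-0.85],1],[[0,0,0],[0,5.2,-0.85],1],[[0,0,0],[0,5.2,-0.85],1]]'
python3 go.py .6425 -.04 .206 77.8
```

```text
time_s: 8.2
tool_pos: [0.643, -0.0391, 0.2072]
tool_rot: [-179.8, 0.0, 78.1]
wrist_force: [-6.9, -1.4, 5.2]
opening: 0.0195
finger_force: 15.0
turn [-0.17  0.03  0.29] shift cm [-0.1  -0.03  0.12] pos [ 0.643  -0.0391  0.2072] [-1.7983e+02  3.0000e-02  7.8090e+01] F [-6.9 -1.4  5.2] 8.2
```

The grip is at the upright position, against its stop. I'll hold, open and lift away.

```bash
python3 -m crank '[[[0,0,0],[0,0,0],1],[[0,0,0],[0,0,0],1],[[0,0,0],[0,0,0],0.5],[[0,0,0],[0,0,0],0.5],[[0,0,0],[0,0,0],0.5],[[0,0,0],[0,0,0],0.5],[[0,0,0],[0,0,-2],0.5],[[0,0,0],[0,0,-5],0.5],[[0,0,0],[0,0,-8],0.5],[[0,0,0],[0,0,-10],0.5]]'
python3 -m crank '[[[0,0,0],[0,-4,0],0.5],[[0,0,0],[0,-8,0],0.5],[[0,0,0],[0,-12,0],0.5],[[0,0,0],[0,-16,0],0.5],[[0,0,0],[0,-20,0],0.5],[[0,0,0],[0,-20,0],0.5],[[0,0,0],[0,-20,0],0.5],[[0,0,0],[0,-20,0],0.5]]'
python3 - <<'E'
from workcell import arm
import cv2
from h import *
p,z=arm.capture("scene");cv2.imwrite("pics/s4.png",cv2.resize(p[150:350,200:400],None,fx=3,fy=3,interpolation=cv2.INTER_CUBIC))
X=cloud(p,z,arm.camera_params("scene"));m=(X[...,2]>.19)&(abs(X[...,0]-.6425)<.06)&(abs(X[...,1]+.04)<.06)
q=X[m];print(len(q),q.mean(0),(q[:,:2]-[.6425,-.04]).mean(0)@[.978,-.211])
E
```

```text
time_s: 9.03
tool_pos: [0.6443, -0.0389, 0.3102]
tool_rot: [179.8, -0.0, 78.1]
wrist_force: [0.6, -0.5, 1.5]
opening: 0.0462
finger_force: 0.0
time_s: 9.7
tool_pos: [0.4489, 0.0023, 0.308]
tool_rot: [179.9, -0.0, 78.1]
wrist_force: [0.2, -0.4, -0.1]
opening: 0.046
finger_force: 0.0
425 [ 0.64557636 -0.03787926  0.21378718] 0.0025612091705860106
```

View pics/s4.png

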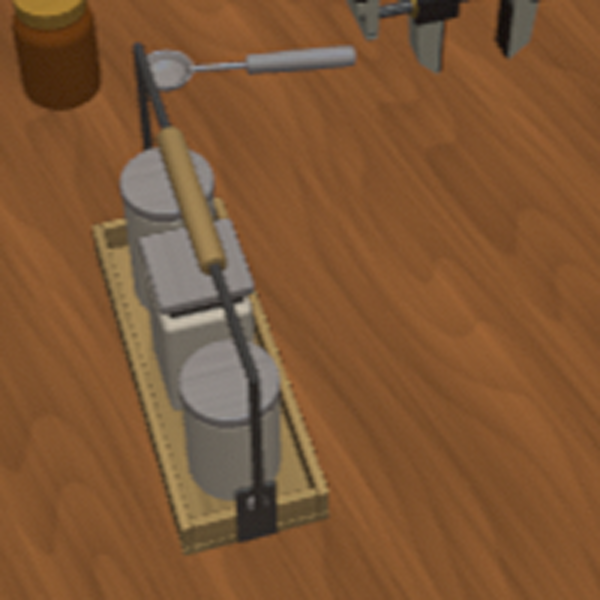

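The handle stands upright over the centre line (grip within 3 mm), both round lids are flush and the square lid is still popped up. The jar and spoon look untouched, and the gripper is clear.

```bash
python3 -c "
from workcell import arm
print(arm.close_job())"
```

```text
the job is handed in; nothing more can be done
None
```

I handed the job in at about 10 s: the last picture shows both round lids pressed home, the square lid still popped up and the handle upright. No verdict was printed.

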